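Transfer reagent bottles to the analyser rack in reverse order

ROBOT

A 7-joint arm with a two-finger parallel gripper is mounted at the origin on the work surface. World frame = base frame: x ahead of the robot, y to its left, z up, the work surface at z = 0. Lengths are in mm, angles in rad, forces in N, time in s.
With the tool pointing down it reaches from about 400 to 875 mm from the base axis. Payload 6.5 kg.
Tool frame: the origin (TCP) lies at the very end of the fingers, on their centre line; the grasp point (between the pads) lies 19 mm behind it (r.grip_depth is the distance from the TCP to the grasp point, in mm); z points along the fingers, x is the direction in which the jaws open and shut, and the axes are right-handed (so a half turn about z gives the same grasp; the last joint's range is limited). The gripper opens to 88 mm and grips with 3 to 60 N. Pads are 18 mm wide; open, the fingers measure 123 mm over their backs; the gripper's body (75 mm by 187 mm) begins 45 mm behind the grasp point.
Start: joints at [-1.302, 0.536, -0.004, 1.538, 0.003, 1.067, -0.071], TCP at [213.572, 613.903, 238.716] pointing down, gripper open.
Joint ranges: [-2.7, 2.7], [-0.37, 2.16], [-1.27, 1.26], [0.24, 2.4], [-1.31, 4.45], [0.19, 1.91], [-2.76, 2.76]. Speed limits (rad/s): [2.39, 2.39, 3.14, 3.14, 3.14, 3.14, 3.14].

INTERFACE

Orientations are given as a 3x3 rotation matrix whose columns are the frame's x, y, z axes.
In Python, from workcell import r gives the robot as it stands.
- The arm moves only by the shell command python3 -m jog 'ROWS' [OPENING] [FORCE]. ROWS is JSON, a list of rows, each a list of 2 entries, a list of its own where there are three numbers: the shift along the tool's x, y, z as a fraction of full scale, then the turn, a rotation vector about the tool's x, y, z as a fraction of full scale. A call has exactly 8 rows; each row is the pose to reach, as a shift and turn from the pose commanded when the call began, along the tool's axes at that moment, turning the shorter way round; what a row does not reach only later rows make up. Full scale, the value 1, is 0.8 m for a shift and 180 degrees for a turn. A row lasts 1/10 s, in which the tool goes at most 50 mm and 8.59 degrees, less where a joint would pass 70% of its speed; a pose out of reach is approached as far as the arm can. A call with a number of a shift or a turn outside -1 to 1 is refused whole. A call with a gripper value outside its range is refused whole. OPENING is the closure, from 0 (fully open) to 1 (shut), set as the call begins (- or left out, the last holds). The fingers move at their own pace and stop on an object; FORCE is the grip in N (left out, the last holds). Time passes only in rows, so rows that repeat a pose let the fingers close, or fill a call up. It gives the time, the measured TCP pose, the force and the opening at its end, in the units of the state.
- r.read_state(): the state, without advancing time (a new reading comes with each control period).
- r.capture(name): name is "side" or "top"; returns the picture (480x640x3 uint8, red, green, blue); there is no depth.
- r.camera_info(name): a dict with "K" (3x3 intrinsics, pixels), "eye" and "orientation" of the camera in the world. Camera axes: x right, y up, looking along -z (the intrinsics and any distortion apply to the point x, -y, -z); pixel columns grow to the right and rows downward; lengths in mm; the calibration is good to about 2 mm. A picture is of the moment at which its call begins. camera_info takes no time and is no camera call.
- r.close_job(): hands the job in, once; it reports no verdict.
The state is a dict: "time_s": time; "joint_positions": joint angles; "qvel": joint speeds; "tau": joint torques, N m; "position": TCP position; "eef_rot": TCP orientation; "wrist_force": force on the tool from outside, world axes, zero at the start; "wrist_torque": the same for the moment, N m; "grip_width": opening from 0.0 (shut) to 1.0 (fully open).
Only numpy, scipy, OpenCV 4.12 (cv2) and the standard library are available. Lean on these libraries where they do the work, as an engineer would, in place of code of your own. Each camera call takes 0.05 s, during which the arm holds its last target.

TASK

Move the four reagent bottles from the grey rack into the white rack in reverse order: the bottle that stood next to the grey rack's black end goes into the place farthest from the white rack's black end, and so on, so that the one farthest from the grey rack's black end ends up next to the white rack's black end. Set each bottle down gently in its place, upright on the floor of the rack; do not drop or tip any.

Things in the scene. Friction and masses are not known exactly. Their poses are not given: they have to be found in the camera images.
- source_rack: Grey rack, at first holding a bottle on a coloured pad in each place. Fixed, turned any way round. Row of 4 square places along its y, centres y = -78, -26, 26, 78 mm, x = 0, each 48 mm square inside; 56 mm wide; floor top 4 mm, wall tops 14 mm above the table, walls 4 mm thick. Black end block (y -106 to -124 mm, 22 mm high) marks its -y end. Origin: row centre, on the table; z up.
- target_rack: White rack, empty at first, no pads. Fixed, turned any way round. Row of 4 square places along its y, centres y = -78, -26, 26, 78 mm, x = 0, each 48 mm square inside; 56 mm wide; floor top 4 mm, wall tops 14 mm above the table, walls 4 mm thick. Black end block (y -106 to -124 mm, 22 mm high) marks its -y end. Origin: row centre, on the table; z up.
- bottle_red: Loose amber bottle, red cap: round body 28 mm diameter up to 56 mm height, cap 24 mm diameter from 60 to 74 mm; 50-100 g. Origin: centre of underside, z up its axis; yaw means nothing. Starts near the middle of its place, underside 7 mm above the table (4 mm in the white rack). Neighbours in the row leave 18 to 24 mm gaps; grip with the fingers across the row, along the rack's x.
- bottle_yellow: Loose amber bottle, yellow cap: round body 28 mm diameter up to 56 mm height, cap 24 mm diameter from 60 to 74 mm; 50-100 g. Origin: centre of underside, z up its axis; yaw means nothing. Starts near the middle of its place, underside 7 mm above the table (4 mm in the white rack). Neighbours in the row leave 18 to 24 mm gaps; grip with the fingers across the row, along the rack's x.
- bottle_green: Loose amber bottle, green cap: round body 28 mm diameter up to 56 mm height, cap 24 mm diameter from 60 to 74 mm; 50-100 g. Origin: centre of underside, z up its axis; yaw means nothing. Starts near the middle of its place, underside 7 mm above the table (4 mm in the white rack). Neighbours in the row leave 18 to 24 mm gaps; grip with the fingers across the row, along the rack's x.
- bottle_blue: Loose amber bottle, blue cap: round body 28 mm diameter up to 56 mm height, cap 24 mm diameter from 60 to 74 mm; 50-100 g. Origin: centre of underside, z up its axis; yaw means nothing. Starts near the middle of its place, underside 7 mm above the table (4 mm in the white rack). Neighbours in the row leave 18 to 24 mm gaps; grip with the fingers across the row, along the rack's x.
- pad_red: Red square pad, 46 x 46 x 3 mm, fixed on the floor of a place of the grey rack. It stays there and marks the place where the bottle with the red cap stood at the start. Origin: centre of its underside, 4 mm above the table.
- pad_yellow: Yellow square pad, 46 x 46 x 3 mm, fixed on the floor of a place of the grey rack. It stays there and marks the place where the bottle with the yellow cap stood at the start. Origin: centre of its underside, 4 mm above the table.
- pad_green: Green square pad, 46 x 46 x 3 mm, fixed on the floor of a place of the grey rack. It stays there and marks the place where the bottle with the green cap stood at the start. Origin: centre of its underside, 4 mm above the table.
- pad_blue: Blue square pad, 46 x 46 x 3 mm, fixed on the floor of a place of the grey rack. It stays there and marks the place where the bottle with the blue cap stood at the start. Origin: centre of its underside, 4 mm above the table.

How it is judged:
By the outcome, as a careful person would: the job done as asked, in the order asked, and still so for the second after the job is handed in, with the robot touching nothing.
It also fails if it takes over 109 s, if anything falls off the work surface, if the arm or the gripper's body presses on something with over 40 N, if the wrist force passes 120 N, or if a joint passes its speed limit or range.

## Working session

There is one attempt and no reset: what is moved stays moved. The work goes in short steps, Python scripts to look and compute and a shell command to move; the robot and the scene stay as the last step left them, time stands still between calls to the robot, and variables do not carry over. Pictures are saved under pics/ and viewed, and the job is handed in when it is done.

```bash
mkdir -p pics; ls; python3 - <<'E'
from workcell import r
import cv2
s=r.read_state(); print(s)
for n in("top","side"):
    print(n,r.camera_info(n)); cv2.imwrite(f"pics/{n}0.png",r.capture(n)[:,:,::-1])
E
```

```text
pics
{'time_s': 0.0, 'joint_positions': array([-1.30220937,  0.53713304, -0.00441517,  1.53881293,  0.00259656,
        1.06729217, -0.07118339]), 'qvel': array([-0.0019226 , -0.00315777, -0.0001682 ,  0.00034554, -0.00113812,
        0.00118281,  0.00035876]), 'tau': array([-5.72435365e-04, -5.70980108e+01,  9.90157463e-01, -2.51597106e+01,
       -5.62255376e-02,  1.81203336e-02,  1.41510768e-04]), 'position': array([213.40497631, 613.35398501, 237.88422968]), 'eef_rot': array([[ 3.28504734e-01,  9.44502233e-01, -4.14471951e-04],
       [ 9.44500909e-01, -3.28504969e-01, -1.58659222e-03],
       [-1.63469599e-03,  1.29733921e-04, -9.99998655e-01]]), 'wrist_force': array([-0.80337416,  0.93410133, -0.97829991]), 'wrist_torque': array([-0.02631645, -0.02353515,  0.00265259]), 'grip_width': 0.9990675303657359}
top {'K': array([[489.11563049,   0.        , 320.91716807],
       [  0.        , 489.11563049, 240.38198749],
       [  0.        ,   0.        ,   1.        ]]), 'eye': array([ 348.07496712,   -9.37579013, 1016.57040366]), 'orientation': array([[-0.0088144 ,  0.98367861, -0.17971837],
       [-0.99994769, -0.00773811,  0.00668893],
       [ 0.00518908,  0.17976793,  0.98369536]])}
side {'K': array([[484.2534479 ,   0.        , 319.58339883],
       [  0.        , 484.2534479 , 235.58882203],
       [  0.        ,   0.        ,   1.        ]]), 'eye': array([ 295.32943719, -509.97273089,  545.58980276]), 'orientation': array([[ 0.88535686,  0.31551684, -0.34145624],
       [-0.46488936,  0.59356591, -0.65693028],
       [-0.00459579,  0.7403571 ,  0.67219807]])}
```

View pics/top0.png

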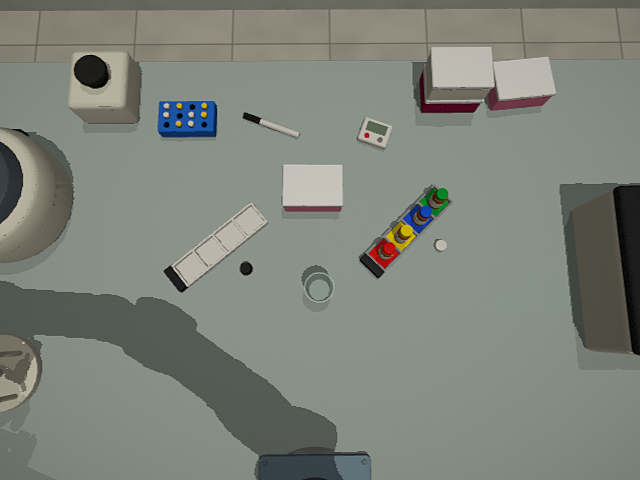

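View pics/side0.png

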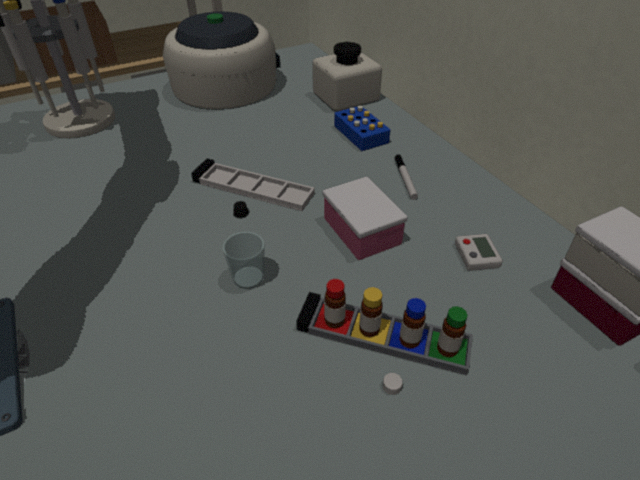

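```bash
python3 - <<'E'
import cv2
t=cv2.imread("pics/top0.png"); s=cv2.imread("pics/side0.png")
def c(im,x,y,w,h,n,k): cv2.imwrite("pics/"+n,cv2.resize(im[y:y+h,x:x+w],None,fx=k,fy=k,interpolation=cv2.INTER_CUBIC))
c(t,155,195,125,100,"cw.png",6); c(t,350,180,110,100,"cg.png",6)
c(s,180,150,140,70,"sw.png",5); c(s,290,270,190,105,"sg.png",4)
E
```

```text
(no output)
```

View pics/cw.png

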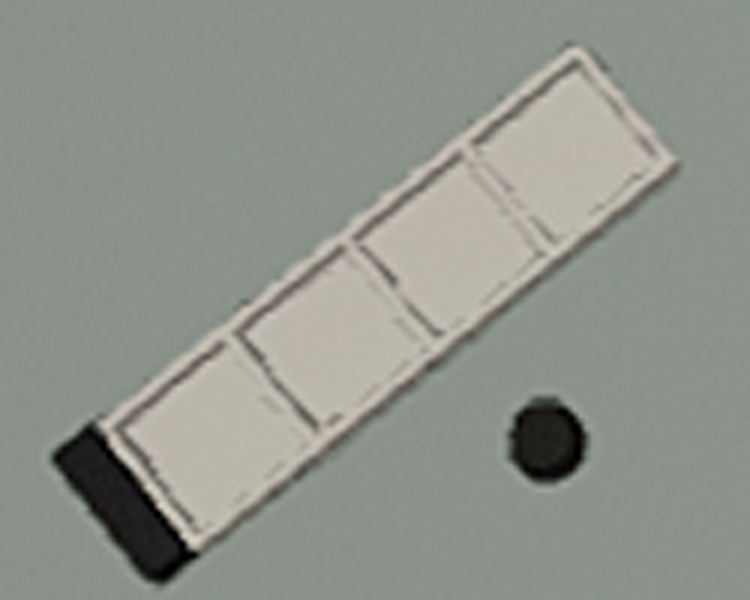

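View pics/cg.png

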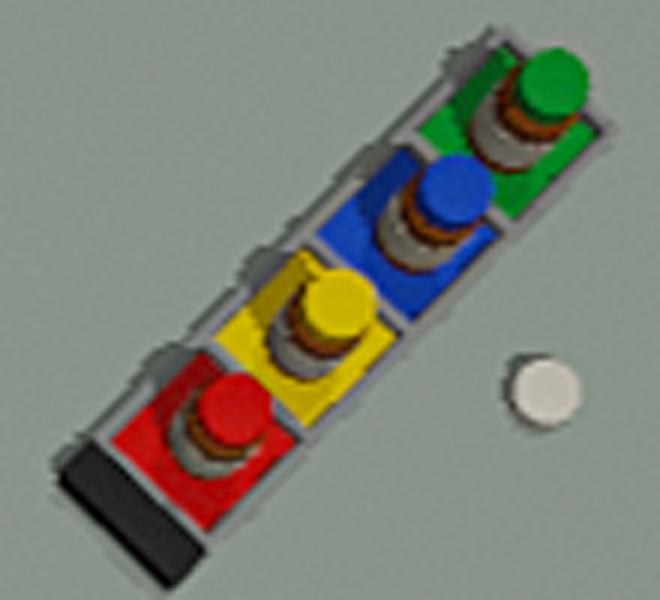

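View pics/sw.png

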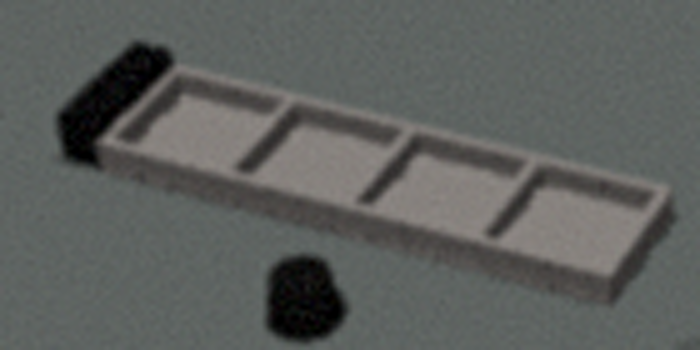

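View pics/sg.png

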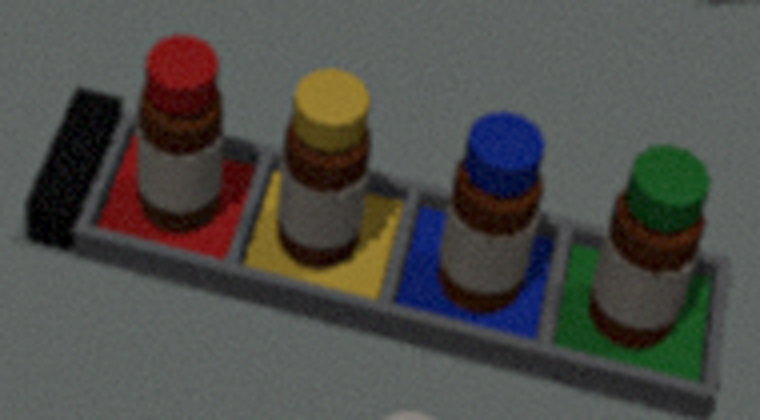

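```bash
cat > h.py <<'E'
import numpy as np
from workcell import r
from scipy.optimize import least_squares
def px(n,P):
    c=r.camera_info(n); p=np.asarray(c["orientation"]).T@(np.asarray(P,float)-c["eye"]); q=c["K"]@np.array([p[0],-p[1],-p[2]]); return q[:2]/q[2]
def hit(n,uv,z):
    c=r.camera_info(n); d=np.linalg.inv(c["K"])@[uv[0],uv[1],1]; d=c["orientation"]@np.array([d[0],-d[1],-d[2]])
    return np.array(c["eye"])+d*(z-c["eye"][2])/d[2]
def un(uv,k,ox,oy): return np.array([(uv[0]+.5)/k-.5+ox,(uv[1]+.5)/k-.5+oy])
def pose(p,L): 
    c,s=np.cos(p[2]),np.sin(p[2]); return np.array([p[0]+c*L[0]-s*L[1],p[1]+s*L[0]+c*L[1],L[2]])
def fit(obs,p0):
    f=lambda p:np.concatenate([px(n,pose(p,L))-uv for n,uv,L in obs]); s=least_squares(f,p0,loss='soft_l1'); return s.x,s.fun.reshape(-1,2)
E
python3 - <<'E'
from h import *
T=lambda a:("top",un(a,6,155,195)); G=lambda a:("top",un(a,6,350,180)); S=lambda a:("side",un(a,5,180,150)); U=lambda a:("side",un(a,4,290,270))
# +y of rack points away from black; x = y cross z : px check
# top image: u right = -y world, v down = -x world. rack +y: image right/up => world (+x,-y).
ow=[(*T(a),L) for a,L in [((578,43),(-28,106,14)),((680,160),(28,106,14)),((103,425),(-28,-106,14)),((200,550),(28,-106,14)),((52,455),(-28,-124,22)),((160,583),(28,-124,22))]]
ow+=[(*S(a),L) for a,L in [((175,67),(-28,-106,14)),((102,142),(28,-106,14)),((670,190),(-28,106,14)),((612,277),(28,106,14))]]
og=[(*G(a),L) for a,L in [((495,30),(-28,106,14)),((610,127),(28,106,14)),((60,475),(-28,-124,22)),((165,588),(28,-124,22))]]
og+=[(*U(a),L) for a,L in [((80,88),(-28,-124,22)),((28,205),(28,-124,22)),((725,262),(-28,106,14)),((712,385),(28,106,14))]]
for nm,o in(("white",ow),("grey",og)):
  best=None
  for flip in(0,1):
    oo=[(n,uv,(L[0]*(1-2*flip),L[1],L[2])) for n,uv,L in o]
    for th in np.arange(-3,3,1):
      x,f=fit(oo,[500,0,th])
      if best is None or (f**2).sum()<(best[1]**2).sum(): best=(x,f,flip)
  x=best[0]; print(nm,x.round(3),best[2]); print(best[1].round(1).tolist())
  print([pose(x,(0,y,0)).round(1)[:2].tolist() for y in(-78,-26,26,78)])
caps=dict(red=((234,409),(182,64)),yellow=((340,303),(331,97)),blue=((457,189),(505,142)),green=((553,84),(669,176)))
for k,(a,b) in caps.items(): print(k,hit(*G(a),81).round(1)[:2],hit(*U(b),81).round(1)[:2])
E
```

```text
Traceback (most recent call last):
  File "h.py", line 13, in fit
    f=lambda p:np.concatenate([px(n,pose(p,L))-uv for n,uv,L in obs]); s=least_squares(f,p0,loss='soft_l1'); return s.x,s.fun.reshape(-1,2)
                                                                         ~~~~~~~~~~~~~^^^^^^^^^^^^^^^^^^^^^
  File "h.py", line 13, in <lambda>
    f=lambda p:np.concatenate([px(n,pose(p,L))-uv for n,uv,L in obs]); s=least_squares(f,p0,loss='soft_l1'); return s.x,s.fun.reshape(-1,2)
                               ~~^^^^^^^^^^^^^
  File "h.py", line 5, in px
    c=r.camera_info(n); p=np.asarray(c["orientation"]).T@(np.asarray(P,float)-c["eye"]); q=c["K"]@np.array([p[0],-p[1],-p[2]]); return q[:2]/q[2]
ValueError: time passes only in moves, steps and waits
```

```bash
sed -i 's/^from scipy/CI={n:r.camera_info(n) for n in ("top","side")}\nfrom scipy/; s/c=r.camera_info(n);/c=CI[n];/' h.py
python3 - <<'E'
from h import *
T=lambda a:("top",un(a,6,155,195)); G=lambda a:("top",un(a,6,350,180)); S=lambda a:("side",un(a,5,180,150)); U=lambda a:("side",un(a,4,290,270))
ow=[(*T(a),L) for a,L in [((578,43),(-28,106,14)),((680,160),(28,106,14)),((103,425),(-28,-106,14)),((200,550),(28,-106,14)),((52,455),(-28,-124,22)),((160,583),(28,-124,22))]]
ow+=[(*S(a),L) for a,L in [((175,67),(-28,-106,14)),((102,142),(28,-106,14)),((670,190),(-28,106,14)),((612,277),(28,106,14))]]
og=[(*G(a),L) for a,L in [((495,30),(-28,106,14)),((610,127),(28,106,14)),((60,475),(-28,-124,22)),((165,588),(28,-124,22))]]
og+=[(*U(a),L) for a,L in [((80,88),(-28,-124,22)),((28,205),(28,-124,22)),((725,262),(-28,106,14)),((712,385),(28,106,14))]]
for nm,o in(("white",ow),("grey",og)):
  for q in ("top","side","both"):
    x,f=fit([a for a in o if q in("both",a[0])],[500,0,-2.2])
    print(nm,q,x.round(3)); print(f.round(1).tolist())
  print([pose(x,(0,y,0)).round(1)[:2].tolist() for y in(-78,-26,26,78)])
caps=dict(red=((234,409),(182,64)),yellow=((340,303),(331,97)),blue=((457,189),(505,142)),green=((553,84),(669,176)))
for k,(a,b) in caps.items(): print(k,hit(*G(a),81).round(1)[:2],hit(*U(b),81).round(1)[:2])
for n,k in(("top",(318,273)),("top",(343,166)),("side",(245,240))): print(hit(n,k,60).round())
E
```

```text
white top [527.196 193.008  -2.445]
[[0.6, -0.6], [0.4, -0.4], [-0.3, 0.2], [0.2, 0.1], [0.0, 0.4], [-1.3, 0.0]]
white side [528.877 194.347  22.681]
[[0.4, -0.2], [-0.9, 0.2], [0.7, -0.2], [-0.2, 0.1]]
white both [527.794 193.293   3.838]
[[0.5, -0.9], [0.3, -0.7], [-0.4, -0.0], [0.0, -0.2], [-0.1, 0.1], [-1.4, -0.2], [-0.3, 0.3], [-1.4, 0.9], [0.5, 0.1], [-0.3, 0.4]]
[[477.8, 253.1], [511.1, 213.2], [544.5, 173.3], [577.8, 133.5]]
grey top [ 558.472 -199.065    3.926]
[[0.0, -1.3], [0.4, 0.4], [-1.8, 0.1], [0.5, 0.3]]
grey side [ 560.097 -202.386  -33.777]
[[-1.2, -0.9], [-1.4, -0.1], [1.3, -1.6], [1.0, 2.8]]
grey both [ 559.683 -201.016  -71.468]
[[0.7, -2.0], [1.2, -0.3], [-0.7, -0.3], [1.7, -0.1], [-2.2, -1.0], [-2.2, -0.2], [0.2, -2.7], [0.2, 1.6]]
[[504.4, -146.0], [541.2, -182.7], [578.1, -219.3], [615.0, -256.0]]
red [ 503.4 -146.9] [ 504.6 -149.7]
yellow [ 538.1 -182.6] [ 539.3 -183.8]
blue [ 576.  -222.6] [ 576.8 -224.3]
green [ 611.4 -256. ] [ 612.7 -258.3]
[458. -10.  60.]
[677. -62.  60.]
[440.   8.  60.]
```

```bash
cat > m.py <<'E'
import numpy as np,sys
from workcell import r
from scipy.spatial.transform import Rotation as Ro
# usage: m.py x,y,z,deg ...  : fractions from the present pose
s=r.read_state(); R=s["eef_rot"]; p=s["position"]
print("t",round(s["time_s"],2),p.round(1),"ang",round(np.degrees(np.arctan2(R[1,0],R[0,0])),2),"w",round(s["grip_width"]*88,1),"F",s["wrist_force"].round(1))
for a in sys.argv[1:]:
    x,y,z,d=map(float,a.split(",")); d=np.radians(d)
    W=np.array([[np.cos(d),np.sin(d),0],[np.sin(d),-np.cos(d),0],[0,0,-1]])
    print(a,(R.T@([x,y,z]-p)/800).round(4).tolist(),(Ro.from_matrix(R.T@W).as_rotvec()/np.pi).round(4).tolist())
E
python3 m.py 430,250,230,45.2
```

```text
t 0.1 [213.4 613.4 237.9] ang 70.82 w 87.8 F [-0.8 -0.4 -0.6]
430,250,230,45.2 [-0.3401, 0.4049, 0.0105] [0.0002, 0.0005, 0.1423]
```

```bash
python3 -m jog '[[[-0.34,0.405,0.01],[0,0,0.142]],[[-0.34,0.405,0.01],[0,0,0.142]],[[-0.34,0.405,0.01],[0,0,0.142]],[[-0.34,0.405,0.01],[0,0,0.142]],[[-0.34,0.405,0.01],[0,0,0.142]],[[-0.34,0.405,0.01],[0,0,0.142]],[[-0.34,0.405,0.01],[0,0,0.142]],[[-0.34,0.405,0.01],[0,0,0.142]]]' 0 20; python3 m.py 504,-148,180,45.2
```

```text
time_s: 0.9
position: [418.9, 268.4, 231.1]
eef_rot: [[0.704, 0.71, -0.0], [0.71, -0.704, -0.0], [-0.0, -0.0, -1.0]]
wrist_force: [1.8, 0.3, -0.2]
grip_width: 1.003
t 0.9 [418.9 268.4 231.1] ang 45.27 w 88.3 F [ 1.8  0.3 -0.2]
504,-148,180,45.2 [-0.2949, 0.4419, 0.0638] [-0.0, 0.0, 0.0004]
```

```bash
python3 -m jog '[[[-0.29,0.44,0.063],[0,0,0]],[[-0.29,0.44,0.063],[0,0,0]],[[-0.29,0.44,0.063],[0,0,0]],[[-0.29,0.44,0.063],[0,0,0]],[[-0.29,0.44,0.063],[0,0,0]],[[-0.29,0.44,0.063],[0,0,0]],[[-0.29,0.44,0.063],[0,0,0]],[[-0.29,0.44,0.063],[0,0,0]]]' 0 20; python3 m.py 504,-148,140,45.2
```

```text
time_s: 1.7
position: [500.0, -120.1, 183.3]
eef_rot: [[0.704, 0.711, -0.0], [0.711, -0.704, 0.0], [0.0, -0.0, -1.0]]
wrist_force: [0.9, 0.9, -0.8]
grip_width: 1.001
t 1.7 [ 500.  -120.1  183.3] ang 45.28 w 88.1 F [ 0.9  0.9 -0.8]
504,-148,140,45.2 [-0.0213, 0.0281, 0.0542] [-0.0001, -0.0, 0.0004]
```

```bash
python3 -m jog '[[[-0.02,0.027,0.054],[0,0,0]],[[-0.02,0.027,0.054],[0,0,0]],[[-0.02,0.027,0.054],[0,0,0]],[[-0.02,0.027,0.054],[0,0,0]],[[-0.02,0.027,0.054],[0,0,0]],[[-0.02,0.027,0.054],[0,0,0]],[[-0.02,0.027,0.054],[0,0,0]],[[-0.02,0.027,0.054],[0,0,0]]]' 0 20; python3 m.py 504,-148,26,45.2; python3 - <<'E'
from workcell import r
import cv2
cv2.imwrite("pics/s1.png",r.capture("side")[:,:,::-1])
E
```

```text
time_s: 2.5
position: [504.4, -144.5, 140.9]
eef_rot: [[0.703, 0.711, 0.001], [0.711, -0.703, 0.0], [0.001, 0.001, -1.0]]
wrist_force: [-0.3, -0.8, -0.2]
grip_width: 0.997
t 2.5 [ 504.4 -144.5  140.9] ang 45.3 w 87.8 F [-0.3 -0.8 -0.2]
504,-148,26,45.2 [-0.0036, 0.0026, 0.1436] [0.0002, -0.0002, 0.0005]
```

View pics/s1.png

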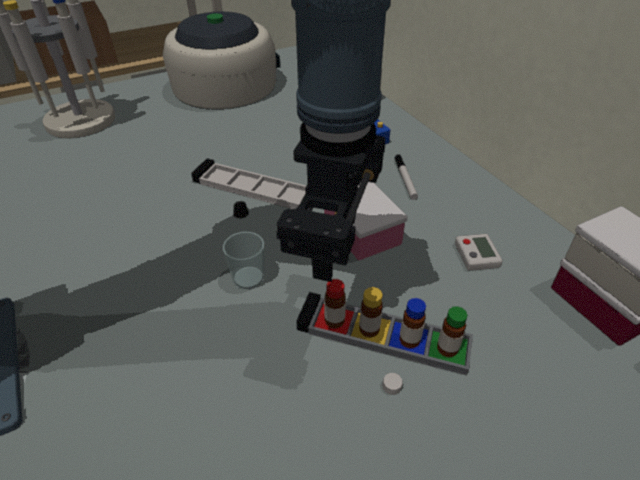

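The side picture shows the gripper at about (320,230) above the red bottle (335,300), nothing touched. Descending.

```bash
python3 -m jog '[[[-0.003,0.002,0.03],[0,0,0]],[[-0.003,0.002,0.06],[0,0,0]],[[-0.003,0.002,0.085],[0,0,0]],[[-0.003,0.002,0.105],[0,0,0]],[[-0.003,0.002,0.12],[0,0,0]],[[-0.003,0.002,0.132],[0,0,0]],[[-0.003,0.002,0.14],[0,0,0]],[[-0.003,0.002,0.143],[0,0,0]]]' 0 20; python3 m.py 504,-148,26,45.2;  python3 - <<'E'
from workcell import r
import cv2
cv2.imwrite("pics/s2.png",cv2.resize(r.capture("side")[150:400,200:500,::-1],None,fx=2.5,fy=2.4))
E
```

```text
time_s: 3.35
position: [503.6, -147.7, 25.7]
eef_rot: [[0.704, 0.71, -0.0], [0.71, -0.704, 0.0], [-0.0, -0.0, -1.0]]
wrist_force: [-0.0, -0.9, 0.2]
grip_width: 0.999
t 3.35 [ 503.6 -147.7   25.7] ang 45.26 w 87.9 F [-0.  -0.9  0.2]
504,-148,26,45.2 [0.0001, 0.0007, -0.0003] [-0.0001, 0.0, 0.0003]
```

View pics/s2.png

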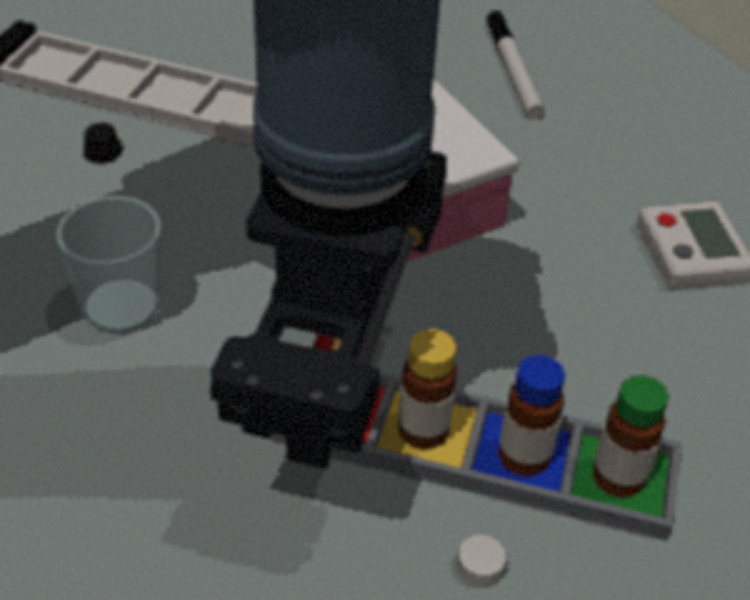

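Fingers straddle the red bottle (near finger at crop (305,440)); the others are untouched. Closing.

```bash
python3 -m jog '[[[0,0,0],[0,0,0]],[[0,0,0],[0,0,0]],[[0,0,0],[0,0,0]],[[0,0,0],[0,0,0]],[[0,0,0],[0,0,0]],[[0,0,0],[0,0,0]],[[0,0,0],[0,0,0]],[[0,0,0],[0,0,0]]]' 1 20; python3 m.py 503.6,-147.7,180,45.2
```

```text
time_s: 4.2
position: [503.6, -147.7, 26.1]
eef_rot: [[0.704, 0.71, -0.0], [0.71, -0.704, -0.0], [-0.0, -0.0, -1.0]]
wrist_force: [0.8, 0.4, -0.1]
grip_width: 0.312
t 4.2 [ 503.6 -147.7   26.1] ang 45.26 w 27.4 F [ 0.8  0.4 -0.1]
503.6,-147.7,180,45.2 [0.0, 0.0, -0.1924] [-0.0, 0.0, 0.0003]
```

```bash
python3 -m jog '[[[0,0,-0.004],[0,0,0]],[[0,0,-0.015],[0,0,0]],[[0,0,-0.04],[0,0,0]],[[0,0,-0.075],[0,0,0]],[[0,0,-0.115],[0,0,0]],[[0,0,-0.15],[0,0,0]],[[0,0,-0.175],[0,0,0]],[[0,0,-0.18],[0,0,0]]]' 1 20; python3 m.py 577.8,133.5,170,39.9 
```

```text
time_s: 5.0
position: [505.0, -148.1, 172.8]
eef_rot: [[0.704, 0.71, 0.005], [0.71, -0.704, -0.001], [0.003, 0.004, -1.0]]
wrist_force: [0.1, 0.0, -0.5]
grip_width: 0.308
t 5.0 [ 505.  -148.1  172.8] ang 45.25 w 27.1 F [ 0.1  0.  -0.5]
577.8,133.5,170,39.9 [0.314, -0.1832, 0.0037] [0.0011, -0.001, 0.0297]
```

```bash
python3 -m jog '[[[0.025,-0.015,0],[0,0,0.004]],[[0.07,-0.041,0],[0,0,0.01]],[[0.12,-0.07,0],[0,0,0.015]],[[0.172,-0.1,0],[0,0,0.02]],[[0.224,-0.131,0],[0,0,0.025]],[[0.27,-0.158,0],[0,0,0.029]],[[0.301,-0.176,0],[0,0,0.0295]],[[0.314,-0.183,0],[0,0,0.0295]]]' 1 20; python3 m.py 577.8,133.5,170,39.9; python3 - <<'E'
from workcell import r
import cv2
cv2.imwrite("pics/s3.png",r.capture("side")[:,:,::-1])
cv2.imwrite("pics/t3.png",r.capture("top")[:,:,::-1])
E
```

```text
time_s: 5.8
position: [575.9, 137.7, 169.0]
eef_rot: [[0.764, 0.646, -0.001], [0.646, -0.764, 0.001], [-0.0, -0.002, -1.0]]
wrist_force: [-0.0, 0.7, -0.1]
grip_width: 0.309
t 5.8 [575.9 137.7 169. ] ang 40.23 w 27.2 F [-0.   0.7 -0.1]
577.8,133.5,170,39.9 [-0.0016, 0.0055, -0.0012] [-0.0005, 0.0001, 0.0018]
```

View pics/s3.png

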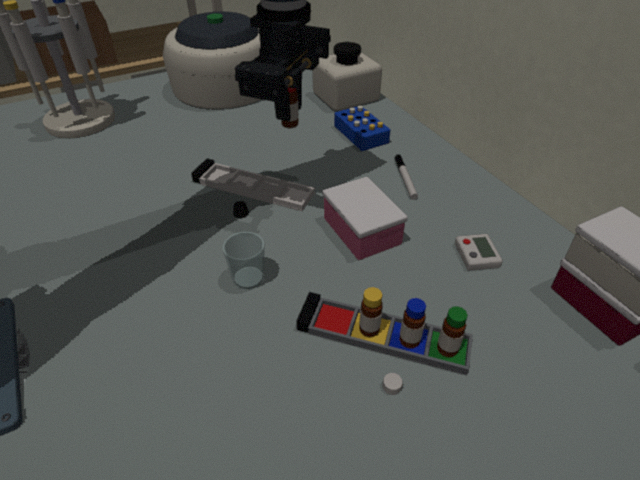

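View pics/t3.png

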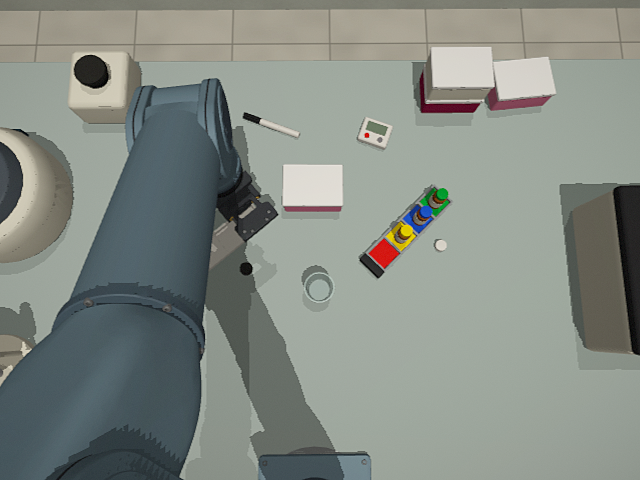

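Side picture: red bottle hangs upright in the jaws at (289,112), pad at (335,318) bare, other three undisturbed. Move down to the place.

```bash
python3 -m jog '[[[-0.001,0.003,0.02],[0,0,0.001]],[[-0.001,0.004,0.05],[0,0,0.001]],[[-0.001,0.004,0.08],[0,0,0.001]],[[-0.001,0.004,0.11],[0,0,0.001]],[[-0.001,0.004,0.135],[0,0,0.001]],[[-0.001,0.004,0.15],[0,0,0.001]],[[-0.001,0.004,0.155],[0,0,0.001]],[[-0.001,0.004,0.155],[0,0,0.001]]]' 1 20; python3 m.py 577.8,133.5,23,39.9; python3 - <<'E'
from workcell import r
import cv2
cv2.imwrite("pics/s4.png",cv2.resize(r.capture("side")[60:260,160:400,::-1],None,fx=3,fy=3))
E
```

```text
time_s: 6.7
position: [577.8, 129.6, 46.1]
eef_rot: [[0.769, 0.639, -0.0], [0.639, -0.769, -0.001], [-0.001, 0.0, -1.0]]
wrist_force: [0.1, 0.5, -1.1]
grip_width: 0.31
t 6.7 [577.8 129.6  46.1] ang 39.69 w 27.2 F [ 0.1  0.5 -1.1]
577.8,133.5,23,39.9 [0.0031, -0.0038, 0.0288] [0.0001, 0.0002, -0.0011]
```

View pics/s4.png

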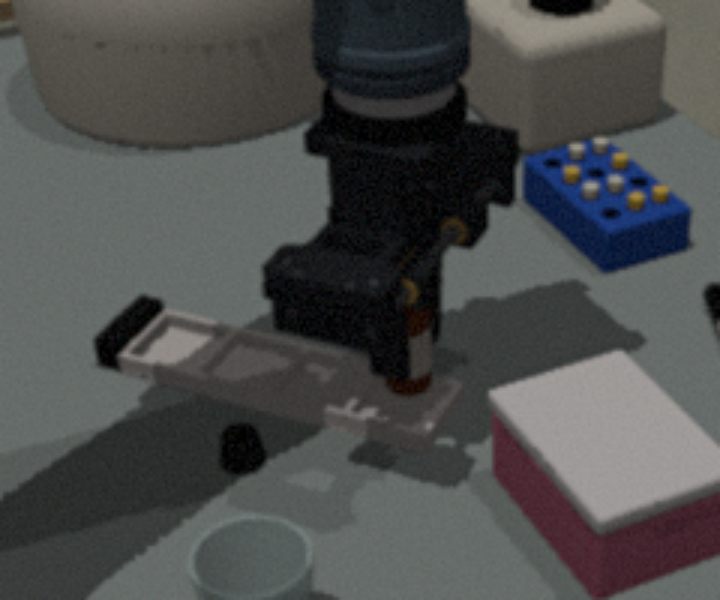

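The bottle is upright about 23 mm over the last place (crop (410,385)); correct the 4 mm offset, then lower slowly.

```bash
python3 -m jog '[[[0.003,-0.004,0],[0,0,-0.001]],[[0.003,-0.004,0.006],[0,0,-0.001]],[[0.003,-0.004,0.012],[0,0,-0.001]],[[0.003,-0.004,0.018],[0,0,-0.001]],[[0.003,-0.004,0.022],[0,0,-0.001]],[[0.003,-0.004,0.025],[0,0,-0.001]],[[0.003,-0.004,0.027],[0,0,-0.001]],[[0.003,-0.004,0.028],[0,0,-0.001]]]' 1 20; python3 m.py 577.8,133.5,23,39.9
```

```text
time_s: 7.55
position: [577.7, 134.8, 23.5]
eef_rot: [[0.767, 0.642, -0.0], [0.642, -0.767, -0.0], [-0.0, -0.0, -1.0]]
wrist_force: [0.2, 0.2, -0.8]
grip_width: 0.31
t 7.55 [577.7 134.8  23.5] ang 39.95 w 27.3 F [ 0.2  0.2 -0.8]
577.8,133.5,23,39.9 [-0.0009, 0.0013, 0.0006] [-0.0, 0.0001, 0.0003]
```

```bash
python3 -m jog '[[[0,0.001,0.0003],[0,0,0]],[[0,0.001,0.0006],[0,0,0]],[[0,0.001,0.0009],[0,0,0]],[[0,0.001,0.0012],[0,0,0]],[[0,0.001,0.0012],[0,0,0]],[[0,0.001,0.0012],[0,0,0]],[[0,0.001,0.0012],[0,0,0]],[[0,0.001,0.0012],[0,0,0]]]' 1 20; python3 m.py
```

```text
time_s: 8.35
position: [578.4, 134.2, 23.0]
eef_rot: [[0.767, 0.642, 0.0], [0.642, -0.767, 0.0], [0.0, 0.0, -1.0]]
wrist_force: [-2.0, -0.9, 4.3]
grip_width: 0.312
t 8.35 [578.4 134.2  23. ] ang 39.94 w 27.5 F [-2.  -0.9  4.3]
```

Contact at 4 N with z as expected; release and rise.

```bash
python3 -m jog '[[[0,0,0],[0,0,0]],[[0,0,0],[0,0,0]],[[0,0,0],[0,0,0]],[[0,0,0],[0,0,0]],[[0,0,-0.01],[0,0,0]],[[0,0,-0.03],[0,0,0]],[[0,0,-0.07],[0,0,0]],[[0,0,-0.12],[0,0,0]]]' 0.2 20; python3 m.py 538.7,-183,160,45.2; python3 - <<'E'
from workcell import r
import cv2
cv2.imwrite("pics/s5.png",cv2.resize(r.capture("side")[60:260,160:400,::-1],None,fx=3,fy=3))
E
```

```text
time_s: 9.15
position: [577.4, 134.0, 119.9]
eef_rot: [[0.767, 0.642, -0.002], [0.642, -0.767, -0.001], [-0.002, -0.001, -1.0]]
wrist_force: [0.8, 0.4, 0.2]
grip_width: 0.799
t 9.15 [577.4 134.  119.9] ang 39.94 w 70.3 F [0.8 0.4 0.2]
538.7,-183,160,45.2 [-0.2916, 0.2727, -0.0497] [-0.0002, 0.0005, -0.0292]
```

View pics/s5.png

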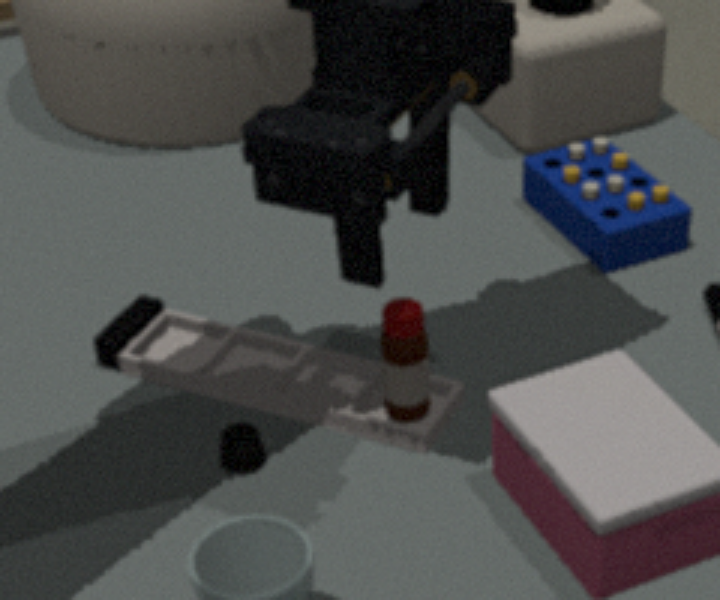

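Red stands upright in the last place (crop (405,360)). On to yellow.

```bash
python3 -m jog '[[[-0.015,0.014,-0.025],[0,0,-0.001]],[[-0.05,0.046,-0.04],[0,0,-0.005]],[[-0.093,0.087,-0.045],[0,0,-0.01]],[[-0.138,0.129,-0.045],[0,0,-0.015]],[[-0.184,0.172,-0.045],[0,0,-0.02]],[[-0.229,0.214,-0.045],[0,0,-0.025]],[[-0.268,0.251,-0.045],[0,0,-0.029]],[[-0.291,0.273,-0.045],[0,0,-0.029]]]' 0 20; python3 m.py 538.7,-183,160,45.2
```

```text
time_s: 10.0
position: [539.1, -187.4, 156.4]
eef_rot: [[0.708, 0.706, 0.002], [0.706, -0.708, -0.002], [-0.0, 0.003, -1.0]]
wrist_force: [0.5, 0.5, 0.4]
grip_width: 0.999
t 10.0 [ 539.1 -187.4  156.4] ang 44.92 w 87.9 F [0.5 0.5 0.4]
538.7,-183,160,45.2 [0.0036, -0.0043, -0.0046] [0.0009, 0.0001, -0.0015]
```

```bash
python3 -m jog '[[[0,0,0.01],[0,0,0]],[[0,0,0.03],[0,0,0]],[[0,0,0.05],[0,0,0]],[[0,0,0.065],[0,0,0]],[[0,0,0.07],[0,0,0]],[[0,0,0.07],[0,0,0]],[[0,0,0.07],[0,0,0]],[[0,0,0.07],[0,0,0]]]' 0 20; python3 m.py 538.7,-183,26,45.2
```

```text
time_s: 10.8
position: [540.5, -182.8, 99.4]
eef_rot: [[0.705, 0.709, 0.001], [0.709, -0.705, -0.0], [0.001, 0.001, -1.0]]
wrist_force: [-0.1, -0.6, 0.6]
grip_width: 1.002
t 10.8 [ 540.5 -182.8   99.4] ang 45.17 w 88.2 F [-0.1 -0.6  0.6]
538.7,-183,26,45.2 [-0.0019, -0.0015, 0.0918] [0.0004, -0.0002, -0.0001]
```

```bash
python3 -m jog '[[[-0.001,-0.0015,0.015],[0,0,0]],[[-0.001,-0.0015,0.035],[0,0,0]],[[-0.001,-0.0015,0.055],[0,0,0]],[[-0.001,-0.0015,0.072],[0,0,0]],[[-0.001,-0.0015,0.084],[0,0,0]],[[-0.001,-0.0015,0.09],[0,0,0]],[[-0.001,-0.0015,0.0915],[0,0,0]],[[-0.001,-0.0015,0.0915],[0,0,0]]]' 0 20
python3 -m jog '[[[0,0,0],[0,0,0]],[[0,0,0],[0,0,0]],[[0,0,0],[0,0,0]],[[0,0,0],[0,0,0]],[[0,0,0],[0,0,0]],[[0,0,0],[0,0,0]],[[0,0,0],[0,0,0]],[[0,0,0],[0,0,0]]]' 1 20; python3 m.py 544.5,173.3,170,39.9
```

```text
time_s: 11.6
position: [538.8, -182.6, 25.6]
eef_rot: [[0.705, 0.709, 0.0], [0.709, -0.705, -0.0], [0.0, 0.0, -1.0]]
wrist_force: [0.1, 0.1, -0.1]
grip_width: 0.998
time_s: 12.4
position: [538.5, -182.5, 25.5]
eef_rot: [[0.705, 0.709, -0.0], [0.709, -0.705, -0.0], [-0.0, -0.0, -1.0]]
wrist_force: [0.6, 1.1, -0.3]
grip_width: 0.311
t 12.4 [ 538.5 -182.5   25.5] ang 45.17 w 27.4 F [ 0.6  1.1 -0.3]
544.5,173.3,170,39.9 [0.3206, -0.3082, -0.1806] [-0.0, 0.0, 0.0293]
```

```bash
python3 -m jog '[[[0,0,-0.004],[0,0,0]],[[0,0,-0.015],[0,0,0]],[[0,0,-0.04],[0,0,0]],[[0,0,-0.075],[0,0,0]],[[0,0,-0.115],[0,0,0]],[[0,0,-0.15],[0,0,0]],[[0.01,-0.01,-0.175],[0,0,0]],[[0.03,-0.03,-0.18],[0,0,0]]]' 1 20
python3 -m jog '[[[0.03,-0.029,0],[0,0,0.004]],[[0.067,-0.064,0],[0,0,0.01]],[[0.108,-0.103,0],[0,0,0.015]],[[0.15,-0.144,0],[0,0,0.02]],[[0.192,-0.184,0],[0,0,0.025]],[[0.232,-0.222,0],[0,0,0.029]],[[0.268,-0.256,0],[0,0,0.0293]],[[0.2906,-0.2782,0],[0,0,0.0293]]]' 1 20;
python3 -m jog '[[[0,0,0.01],[0,0,0]],[[0,0,0.03],[0,0,0]],[[0,0,0.06],[0,0,0]],[[0,0,0.09],[0,0,0]],[[0,0,0.12],[0,0,0]],[[0,0,0.14],[0,0,0]],[[0,0,0.147],[0,0,0]],[[0,0,0.147],[0,0,0]]]' 1 20; python3 m.py 544.5,173.3,22.5,39.9
```

```text
time_s: 13.2
position: [539.7, -150.7, 173.0]
eef_rot: [[0.708, 0.707, 0.005], [0.707, -0.708, -0.002], [0.002, 0.005, -1.0]]
wrist_force: [0.5, 0.4, -1.3]
grip_width: 0.31
time_s: 14.0
position: [544.0, 177.3, 170.2]
eef_rot: [[0.765, 0.644, 0.0], [0.644, -0.765, 0.002], [0.001, -0.001, -1.0]]
wrist_force: [-0.2, -0.2, -1.4]
grip_width: 0.313
time_s: 14.8
position: [544.4, 172.7, 51.7]
eef_rot: [[0.768, 0.641, -0.001], [0.641, -0.768, -0.001], [-0.001, -0.0, -1.0]]
wrist_force: [-0.1, -0.4, -0.8]
grip_width: 0.309
t 14.8 [544.4 172.7  51.7] ang 39.86 w 27.2 F [-0.1 -0.4 -0.8]
544.5,173.3,22.5,39.9 [0.0006, -0.0005, 0.0365] [-0.0, 0.0003, -0.0002]
```

```bash
python3 -m jog '[[[0,0,0.006],[0,0,0]],[[0,0,0.013],[0,0,0]],[[0,0,0.02],[0,0,0]],[[0,0,0.026],[0,0,0]],[[0,0,0.031],[0,0,0]],[[0,0,0.034],[0,0,0]],[[0,0,0.0355],[0,0,0]],[[0,0,0.036],[0,0,0]]]' 1 20; python3 m.py 544.5,173.3,22.5,39.9;  python3 - <<'E'
from workcell import r
import cv2
cv2.imwrite("pics/s6.png",cv2.resize(r.capture("side")[60:260,160:400,::-1],None,fx=3,fy=3))
E
```

```text
time_s: 15.6
position: [544.5, 173.3, 23.0]
eef_rot: [[0.767, 0.641, -0.0], [0.641, -0.767, -0.0], [-0.0, -0.0, -1.0]]
wrist_force: [-0.2, -0.8, -1.2]
grip_width: 0.316
t 15.6 [544.5 173.3  23. ] ang 39.89 w 27.8 F [-0.2 -0.8 -1.2]
544.5,173.3,22.5,39.9 [0.0, 0.0, 0.0006] [-0.0, 0.0, -0.0]
```

View pics/s6.png

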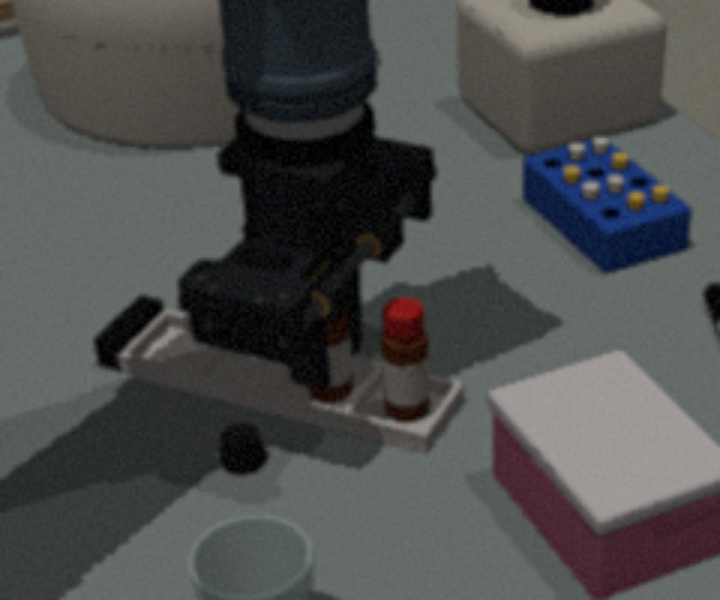

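Yellow is just above the floor of the third place (crop (335,395)) next to red. Touch down, then release.

```bash
python3 -m jog '[[[0,0,0.0003],[0,0,0]],[[0,0,0.0006],[0,0,0]],[[0,0,0.0009],[0,0,0]],[[0,0,0.0012],[0,0,0]],[[0,0,0.0012],[0,0,0]],[[0,0,0.0012],[0,0,0]],[[0,0,0.0012],[0,0,0]],[[0,0,0.0012],[0,0,0]]]' 1 20; python3 m.py
```

```text
time_s: 16.45
position: [544.7, 173.3, 22.5]
eef_rot: [[0.767, 0.641, 0.0], [0.641, -0.767, 0.0], [0.0, 0.0, -1.0]]
wrist_force: [-2.6, -0.2, 5.4]
grip_width: 0.312
t 16.45 [544.7 173.3  22.5] ang 39.89 w 27.4 F [-2.6 -0.2  5.4]
```

```bash
python3 -m jog '[[[0,0,0],[0,0,0]],[[0,0,0],[0,0,0]],[[0,0,0],[0,0,0]],[[0,0,0],[0,0,0]],[[0,0,-0.01],[0,0,0]],[[0,0,-0.03],[0,0,0]],[[0,0,-0.07],[0,0,0]],[[0,0,-0.12],[0,0,0]]]' 0.2 20; python3 m.py 576.4,-223.4,160,45.2; python3 - <<'E'
from workcell import r
import cv2
cv2.imwrite("pics/s7.png",r.capture("side")[:,:,::-1])
E
```

```text
time_s: 17.25
position: [543.7, 173.0, 119.4]
eef_rot: [[0.767, 0.641, -0.002], [0.641, -0.767, -0.001], [-0.002, -0.0, -1.0]]
wrist_force: [0.5, 0.6, 0.1]
grip_width: 0.799
t 17.25 [543.7 173.  119.4] ang 39.89 w 70.3 F [0.5 0.6 0.1]
576.4,-223.4,160,45.2 [-0.2865, 0.4063, -0.0504] [-0.0002, 0.0005, -0.0295]
```

View pics/s7.png

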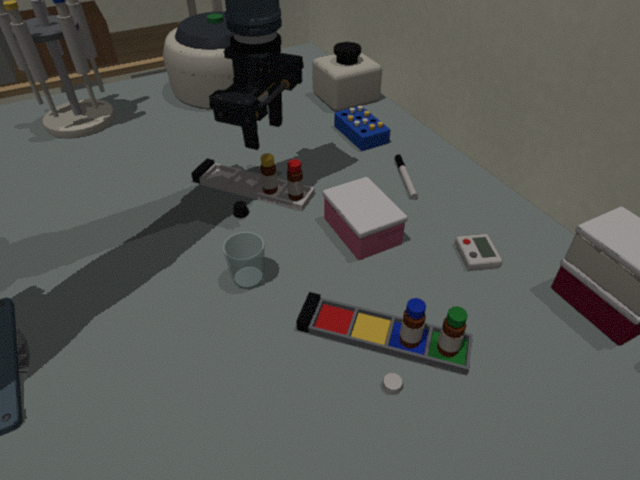

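Yellow and red stand upright at (268,175) and (295,180); on to blue.

```bash
python3 -m jog '[[[-0.012,0.018,-0.025],[0,0,-0.001]],[[-0.037,0.053,-0.04],[0,0,-0.005]],[[-0.07,0.099,-0.045],[0,0,-0.01]],[[-0.105,0.149,-0.045],[0,0,-0.015]],[[-0.14,0.199,-0.045],[0,0,-0.02]],[[-0.175,0.249,-0.045],[0,0,-0.025]],[[-0.21,0.298,-0.045],[0,0,-0.0295]],[[-0.2521,0.3575,-0.045],[0,0,-0.0295]]]' 0 20
python3 -m jog '[[[-0.02,0.024,0],[0,0,0]],[[-0.034,0.04,0.01],[0,0,0]],[[-0.0388,0.0454,0.03],[0,0,0]],[[-0.0388,0.0454,0.05],[0,0,0]],[[-0.0388,0.0454,0.065],[0,0,0]],[[-0.0388,0.0454,0.07],[0,0,0]],[[-0.0388,0.0454,0.07],[0,0,0]],[[-0.0388,0.0454,0.07],[0,0,0]]]' 0 20
python3 m.py 576.4,-223.4,26,45.2
```

```text
time_s: 18.1
position: [572.8, -169.0, 155.6]
eef_rot: [[0.704, 0.71, 0.002], [0.71, -0.704, 0.0], [0.001, 0.001, -1.0]]
wrist_force: [1.6, 0.5, 0.4]
grip_width: 1.0
time_s: 18.9
position: [576.8, -214.2, 98.4]
eef_rot: [[0.704, 0.71, 0.0], [0.71, -0.704, 0.0], [0.0, 0.0, -1.0]]
wrist_force: [0.3, -0.1, 0.1]
grip_width: 1.003
t 18.9 [ 576.8 -214.2   98.4] ang 45.26 w 88.2 F [ 0.3 -0.1  0.1]
576.4,-223.4,26,45.2 [-0.0085, 0.0077, 0.0905] [0.0001, -0.0001, 0.0003]
```

```bash
python3 -m jog '[[[-0.0085,0.0077,0.005],[0,0,0]],[[-0.0085,0.0077,0.02],[0,0,0]],[[-0.0085,0.0077,0.045],[0,0,0]],[[-0.0085,0.0077,0.066],[0,0,0]],[[-0.0085,0.0077,0.08],[0,0,0]],[[-0.0085,0.0077,0.088],[0,0,0]],[[-0.0085,0.0077,0.0905],[0,0,0]],[[-0.0085,0.0077,0.0905],[0,0,0]]]' 0 20
python3 -m jog '[[[0,0,0],[0,0,0]],[[0,0,0],[0,0,0]],[[0,0,0],[0,0,0]],[[0,0,0],[0,0,0]],[[0,0,0],[0,0,0]],[[0,0,0],[0,0,0]],[[0,0,0],[0,0,0]],[[0,0,0],[0,0,0]]]' 1 20; python3 m.py 511.1,213.2,170,39.9
```

```text
time_s: 19.7
position: [576.2, -224.1, 25.8]
eef_rot: [[0.705, 0.71, 0.0], [0.71, -0.705, -0.0], [0.0, 0.0, -1.0]]
wrist_force: [-0.1, 0.8, 0.4]
grip_width: 1.0
time_s: 20.5
position: [576.0, -224.0, 25.7]
eef_rot: [[0.705, 0.71, -0.0], [0.71, -0.705, 0.0], [-0.0, -0.0, -1.0]]
wrist_force: [-0.6, 0.2, 0.4]
grip_width: 0.31
t 20.5 [ 576.  -224.    25.7] ang 45.2 w 27.3 F [-0.6  0.2  0.4]
511.1,213.2,170,39.9 [0.3306, -0.4426, -0.1803] [-0.0, 0.0, 0.0295]
```

```bash
python3 -m jog '[[[0,0,-0.004],[0,0,0]],[[0,0,-0.015],[0,0,0]],[[0,0,-0.04],[0,0,0]],[[0,0,-0.075],[0,0,0]],[[0,0,-0.115],[0,0,0]],[[0,0,-0.15],[0,0,0]],[[0.01,-0.013,-0.175],[0,0,0]],[[0.03,-0.04,-0.18],[0,0,0]]]' 1 20
python3 -m jog '[[[0.03,-0.04,0],[0,0,0.004]],[[0.065,-0.087,0],[0,0,0.01]],[[0.1,-0.134,0],[0,0,0.015]],[[0.135,-0.181,0],[0,0,0.02]],[[0.17,-0.228,0],[0,0,0.025]],[[0.205,-0.275,0],[0,0,0.0295]],[[0.237,-0.318,0],[0,0,0.0295]],[[0.26,-0.349,0],[0,0,0.0295]]]' 1 20;
python3 -m jog '[[[0.02,-0.032,0],[0,0,0]],[[0.031,-0.05,0.01],[0,0,0]],[[0.0355,-0.0571,0.03],[0,0,0]],[[0.0355,-0.0571,0.055],[0,0,0]],[[0.0355,-0.0571,0.08],[0,0,0]],[[0.0355,-0.0571,0.1],[0,0,0]],[[0.0355,-0.0571,0.11],[0,0,0]],[[0.0355,-0.0571,0.11],[0,0,0]]]' 1 20; python3 m.py 511.1,213.2,22.7,39.9
```

```text
time_s: 21.3
position: [571.6, -187.2, 173.5]
eef_rot: [[0.707, 0.707, 0.006], [0.707, -0.707, -0.003], [0.002, 0.006, -1.0]]
wrist_force: [1.0, 0.2, -0.5]
grip_width: 0.31
time_s: 22.1
position: [517.8, 163.5, 170.5]
eef_rot: [[0.765, 0.644, 0.0], [0.644, -0.765, 0.001], [0.001, -0.001, -1.0]]
wrist_force: [0.1, -0.4, -1.5]
grip_width: 0.309
time_s: 22.9
position: [510.6, 212.2, 80.8]
eef_rot: [[0.768, 0.641, -0.002], [0.641, -0.768, -0.001], [-0.002, -0.0, -1.0]]
wrist_force: [-0.8, 0.2, -0.9]
grip_width: 0.308
t 22.9 [510.6 212.2  80.8] ang 39.85 w 27.1 F [-0.8  0.2 -0.9]
511.1,213.2,22.7,39.9 [0.0014, -0.0006, 0.0727] [-0.0, 0.0007, -0.0003]
```

```bash
python3 -m jog '[[[0.0005,-0.0003,0.015],[0,0,0]],[[0.0005,-0.0003,0.032],[0,0,0]],[[0.0005,-0.0003,0.047],[0,0,0]],[[0.0005,-0.0003,0.058],[0,0,0]],[[0.0005,-0.0003,0.065],[0,0,0]],[[0.0005,-0.0003,0.069],[0,0,0]],[[0.0005,-0.0003,0.071],[0,0,0]],[[0.0005,-0.0003,0.072],[0,0,0]]]' 1 20; python3 m.py 511.1,213.2,22.3,39.9;  python3 - <<'E'
from workcell import r
import cv2
cv2.imwrite("pics/s8.png",cv2.resize(r.capture("side")[60:260,160:400,::-1],None,fx=3,fy=3))
E
```

```text
time_s: 23.7
position: [511.5, 213.7, 24.3]
eef_rot: [[0.767, 0.641, 0.0], [0.641, -0.767, 0.0], [0.0, 0.0, -1.0]]
wrist_force: [-0.7, 0.0, -1.1]
grip_width: 0.308
t 23.7 [511.5 213.7  24.3] ang 39.9 w 27.1 F [-0.7  0.  -1.1]
511.1,213.2,22.3,39.9 [-0.0008, 0.0001, 0.0025] [0.0, -0.0001, -0.0]
```

View pics/s8.png

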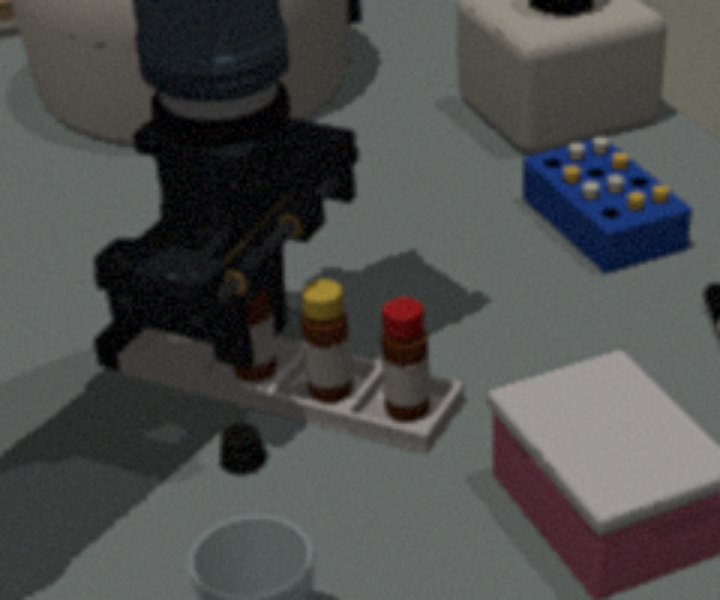

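Blue is in the second place (crop (258,375)), about 1.5 mm above the floor; touch down.

```bash
python3 -m jog '[[[0,0,0.0004],[0,0,0]],[[0,0,0.0008],[0,0,0]],[[0,0,0.0012],[0,0,0]],[[0,0,0.0016],[0,0,0]],[[0,0,0.002],[0,0,0]],[[0,0,0.0023],[0,0,0]],[[0,0,0.0025],[0,0,0]],[[0,0,0.0025],[0,0,0]]]' 1 20; python3 m.py
```

```text
time_s: 24.55
position: [511.4, 213.7, 22.7]
eef_rot: [[0.767, 0.641, 0.0], [0.641, -0.767, 0.0], [0.0, -0.0, -1.0]]
wrist_force: [-1.5, -0.4, 5.6]
grip_width: 0.309
t 24.55 [511.4 213.7  22.7] ang 39.89 w 27.2 F [-1.5 -0.4  5.6]
```

```bash
python3 -m jog '[[[0,0,0],[0,0,0]],[[0,0,0],[0,0,0]],[[0,0,0],[0,0,0]],[[0,0,0],[0,0,0]],[[0,0,-0.01],[0,0,0]],[[0,0,-0.03],[0,0,0]],[[0,0,-0.07],[0,0,0]],[[0,0,-0.12],[0,0,0]]]' 0.2 20; python3 m.py 612,-257,160,45.2; python3 - <<'E'
from workcell import r
import cv2
cv2.imwrite("pics/s9.png",r.capture("side")[:,:,::-1])
E
```

```text
time_s: 25.35
position: [510.6, 213.2, 119.5]
eef_rot: [[0.767, 0.641, -0.001], [0.641, -0.767, -0.001], [-0.002, -0.0, -1.0]]
wrist_force: [0.2, 0.3, -0.5]
grip_width: 0.801
t 25.35 [510.6 213.2 119.5] ang 39.89 w 70.5 F [ 0.2  0.3 -0.5]
612,-257,160,45.2 [-0.2798, 0.5323, -0.0504] [-0.0001, 0.0005, -0.0295]
```

View pics/s9.png

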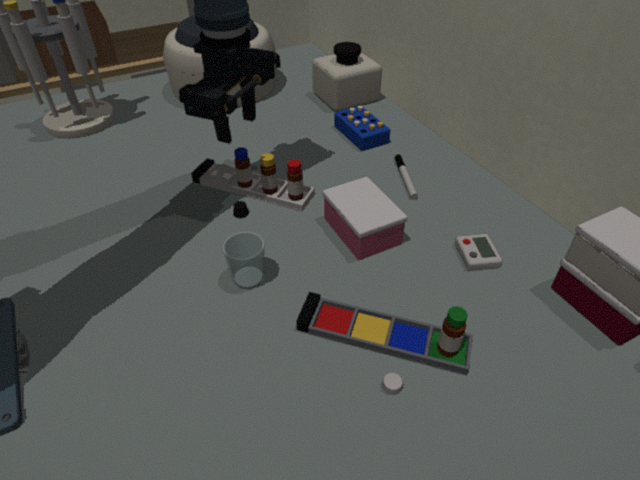

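```bash
python3 -m jog '[[[-0.01,0.019,-0.025],[0,0,-0.001]],[[-0.03,0.057,-0.04],[0,0,-0.005]],[[-0.057,0.108,-0.045],[0,0,-0.01]],[[-0.084,0.159,-0.045],[0,0,-0.015]],[[-0.111,0.21,-0.045],[0,0,-0.02]],[[-0.138,0.261,-0.045],[0,0,-0.025]],[[-0.165,0.312,-0.045],[0,0,-0.0295]],[[-0.192,0.363,-0.045],[0,0,-0.0295]]]' 0 20
python3 -m jog '[[[-0.033,0.051,0],[0,0,0]],[[-0.066,0.103,0],[0,0,0]],[[-0.09,0.14,0],[0,0,0]],[[-0.1,0.156,0.01],[0,0,0]],[[-0.1031,0.1604,0.03],[0,0,0]],[[-0.1031,0.1604,0.05],[0,0,0]],[[-0.1031,0.1604,0.06],[0,0,0]],[[-0.1031,0.1604,0.06],[0,0,0]]]' 0 20
python3 m.py 612,-257,26,45.2
```

```text
time_s: 26.2
position: [580.2, -109.6, 155.6]
eef_rot: [[0.704, 0.71, 0.002], [0.71, -0.704, 0.0], [0.001, 0.001, -1.0]]
wrist_force: [0.7, 0.3, 0.0]
grip_width: 0.999
time_s: 27.0
position: [611.7, -253.6, 103.9]
eef_rot: [[0.703, 0.711, -0.004], [0.711, -0.703, 0.002], [-0.001, -0.004, -1.0]]
wrist_force: [0.9, 0.1, 0.2]
grip_width: 1.002
t 27.0 [ 611.7 -253.6  103.9] ang 45.35 w 88.2 F [0.9 0.1 0.2]
612,-257,26,45.2 [-0.0027, 0.0037, 0.0974] [-0.0014, 0.0002, 0.0009]
```

```bash
python3 -m jog '[[[-0.001,0.0015,0.015],[0,0,0]],[[-0.001,0.0015,0.035],[0,0,0]],[[-0.001,0.0015,0.055],[0,0,0]],[[-0.001,0.0015,0.072],[0,0,0]],[[-0.001,0.0015,0.084],[0,0,0]],[[-0.001,0.0015,0.091],[0,0,0]],[[-0.001,0.0015,0.094],[0,0,0]],[[-0.001,0.0015,0.094],[0,0,0]]]' 0 20
python3 m.py 612,-257,26,45.2
```

```text
time_s: 27.8
position: [613.0, -258.2, 30.9]
eef_rot: [[0.705, 0.71, 0.0], [0.71, -0.705, -0.0], [0.0, 0.0, -1.0]]
wrist_force: [0.6, -0.0, 0.7]
grip_width: 1.001
t 27.8 [ 613.  -258.2   30.9] ang 45.2 w 88.1 F [ 0.6 -0.   0.7]
612,-257,26,45.2 [0.0001, -0.0019, 0.0061] [0.0, -0.0, -0.0]
```

```bash
python3 -m jog '[[[0,-0.0018,0.003],[0,0,0]],[[0,-0.0018,0.006],[0,0,0]],[[0,-0.0018,0.006],[0,0,0]],[[0,-0.0018,0.006],[0,0,0]],[[0,-0.0018,0.006],[0,0,0]],[[0,-0.0018,0.006],[0,0,0]],[[0,-0.0018,0.006],[0,0,0]],[[0,-0.0018,0.006],[0,0,0]]]' 0 20
python3 -m jog '[[[0,0,0],[0,0,0]],[[0,0,0],[0,0,0]],[[0,0,0],[0,0,0]],[[0,0,0],[0,0,0]],[[0,0,0],[0,0,0]],[[0,0,0],[0,0,0]],[[0,0,0],[0,0,0]],[[0,0,0],[0,0,0]]]' 1 20; python3 m.py 477.8,253.1,170,39.9
```

```text
time_s: 28.6
position: [612.0, -257.1, 26.2]
eef_rot: [[0.705, 0.71, 0.0], [0.71, -0.705, -0.0], [0.0, 0.0, -1.0]]
wrist_force: [-0.4, -1.0, -0.3]
grip_width: 0.997
time_s: 29.4
position: [611.9, -257.1, 26.2]
eef_rot: [[0.705, 0.71, -0.0], [0.71, -0.705, -0.0], [-0.0, 0.0, -1.0]]
wrist_force: [-0.2, 0.5, -0.3]
grip_width: 0.309
t 29.4 [ 611.9 -257.1   26.2] ang 45.2 w 27.2 F [-0.2  0.5 -0.3]
477.8,253.1,170,39.9 [0.3345, -0.5683, -0.1798] [0.0, 0.0, 0.0295]
```

```bash
python3 -m jog '[[[0,0,-0.004],[0,0,0]],[[0,0,-0.015],[0,0,0]],[[0,0,-0.04],[0,0,0]],[[0,0,-0.075],[0,0,0]],[[0,0,-0.115],[0,0,0]],[[0,0,-0.15],[0,0,0]],[[0.008,-0.013,-0.175],[0,0,0]],[[0.025,-0.042,-0.18],[0,0,0]]]' 1 20
python3 -m jog '[[[0.026,-0.044,0],[0,0,0.004]],[[0.055,-0.094,0],[0,0,0.01]],[[0.085,-0.144,0],[0,0,0.015]],[[0.114,-0.194,0],[0,0,0.02]],[[0.144,-0.244,0],[0,0,0.025]],[[0.173,-0.294,0],[0,0,0.0295]],[[0.202,-0.344,0],[0,0,0.0295]],[[0.23,-0.39,0],[0,0,0.0295]]]' 1 20
python3 -m jog '[[[0.024,-0.052,0],[0,0,0]],[[0.046,-0.099,0],[0,0,0]],[[0.06,-0.13,0],[0,0,0]],[[0.0666,-0.1431,0.01],[0,0,0]],[[0.0666,-0.1431,0.03],[0,0,0]],[[0.0666,-0.1431,0.055],[0,0,0]],[[0.0666,-0.1431,0.075],[0,0,0]],[[0.0666,-0.1431,0.08],[0,0,0]]]' 1 20; python3 m.py 477.8,253.1,23.2,39.9
```

```text
time_s: 30.2
position: [603.6, -222.3, 174.1]
eef_rot: [[0.707, 0.707, 0.006], [0.707, -0.707, -0.004], [0.002, 0.007, -1.0]]
wrist_force: [0.4, 0.3, -0.9]
grip_width: 0.309
time_s: 31.0
position: [509.6, 133.3, 171.0]
eef_rot: [[0.767, 0.642, 0.001], [0.642, -0.767, 0.001], [0.001, -0.0, -1.0]]
wrist_force: [1.2, 0.1, -1.0]
grip_width: 0.31
time_s: 31.8
position: [477.3, 251.1, 104.5]
eef_rot: [[0.768, 0.64, -0.002], [0.64, -0.768, -0.002], [-0.003, 0.0, -1.0]]
wrist_force: [-0.5, -0.0, -0.8]
grip_width: 0.31
t 31.8 [477.3 251.1 104.5] ang 39.8 w 27.3 F [-0.5 -0.  -0.8]
477.8,253.1,23.2,39.9 [0.0024, -0.0015, 0.1017] [0.0001, 0.001, -0.0006]
```

```bash
python3 -m jog '[[[0.0005,-0.0003,0.015],[0,0,0]],[[0.0005,-0.0003,0.035],[0,0,0]],[[0.0005,-0.0003,0.055],[0,0,0]],[[0.0005,-0.0003,0.07],[0,0,0]],[[0.0005,-0.0003,0.08],[0,0,0]],[[0.0005,-0.0003,0.087],[0,0,0]],[[0.0005,-0.0003,0.091],[0,0,0]],[[0.0005,-0.0003,0.092],[0,0,0]]]' 1 20; python3 m.py 477.8,253.1,23.2,39.9;  python3 - <<'E'
from workcell import r
import cv2
cv2.imwrite("pics/s10.png",cv2.resize(r.capture("side")[60:260,160:400,::-1],None,fx=3,fy=3))
E
```

```text
time_s: 32.6
position: [478.2, 253.7, 32.5]
eef_rot: [[0.767, 0.641, 0.0], [0.641, -0.767, 0.0], [0.0, 0.0, -1.0]]
wrist_force: [0.2, -0.4, -0.2]
grip_width: 0.312
t 32.6 [478.2 253.7  32.5] ang 39.89 w 27.5 F [ 0.2 -0.4 -0.2]
477.8,253.1,23.2,39.9 [-0.0008, 0.0003, 0.0117] [0.0, -0.0001, -0.0]
```

View pics/s10.png

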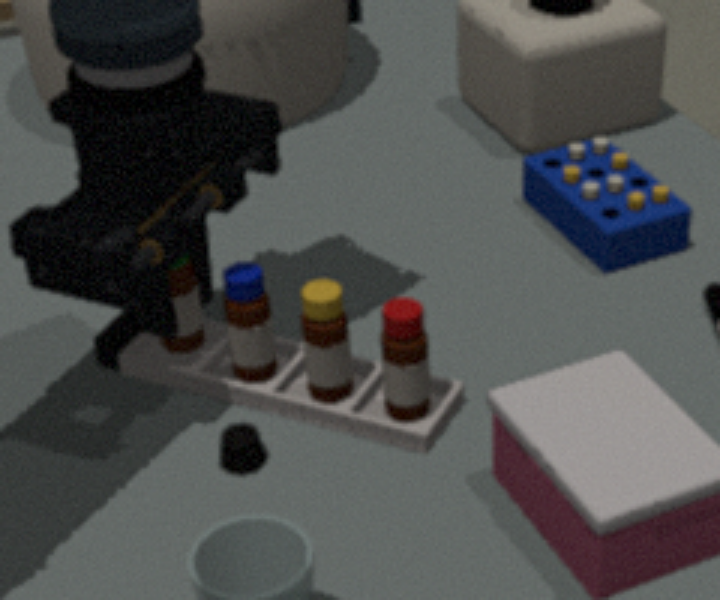

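Green is 9 mm above the floor of the first place (crop (183,345)); the others stand well. Lower it.

```bash
python3 -m jog '[[[-0.0005,0,0.003],[0,0,0]],[[-0.0005,0,0.006],[0,0,0]],[[-0.0005,0,0.0085],[0,0,0]],[[-0.0005,0,0.0095],[0,0,0]],[[-0.0005,0,0.0105],[0,0,0]],[[-0.0005,0,0.011],[0,0,0]],[[-0.0005,0,0.0113],[0,0,0]],[[-0.0005,0,0.0116],[0,0,0]]]' 1 20; python3 m.py
```

```text
time_s: 33.45
position: [477.8, 253.4, 23.3]
eef_rot: [[0.767, 0.641, 0.0], [0.641, -0.767, 0.0], [0.0, 0.0, -1.0]]
wrist_force: [0.4, 0.2, -0.2]
grip_width: 0.312
t 33.45 [477.8 253.4  23.3] ang 39.89 w 27.4 F [ 0.4  0.2 -0.2]
```

```bash
python3 -m jog '[[[0,0,0.0003],[0,0,0]],[[0,0,0.0006],[0,0,0]],[[0,0,0.0008],[0,0,0]],[[0,0,0.001],[0,0,0]],[[0,0,0.001],[0,0,0]],[[0,0,0.001],[0,0,0]],[[0,0,0.001],[0,0,0]],[[0,0,0.001],[0,0,0]]]' 1 20; python3 m.py
```

```text
time_s: 34.25
position: [477.8, 253.4, 23.0]
eef_rot: [[0.767, 0.641, 0.0], [0.641, -0.767, 0.0], [0.0, -0.0, -1.0]]
wrist_force: [-2.3, -1.3, 7.4]
grip_width: 0.309
t 34.25 [477.8 253.4  23. ] ang 39.89 w 27.2 F [-2.3 -1.3  7.4]
```

Contact. Release, rise, and clear the view.

```bash
python3 -m jog '[[[0,0,0],[0,0,0]],[[0,0,0],[0,0,0]],[[0,0,0],[0,0,0]],[[0,0,0],[0,0,0]],[[0,0,-0.01],[0,0,0]],[[0,0,-0.03],[0,0,0]],[[0,0,-0.07],[0,0,0]],[[0,0,-0.12],[0,0,0]]]' 0.2 20; python3 m.py 540,-100,230,39.9
python3 -m jog '[[[0,0,-0.04],[0,0,0]],[[-0.02,0.04,-0.08],[0,0,0]],[[-0.05,0.09,-0.1],[0,0,0]],[[-0.08,0.14,-0.12],[0,0,0]],[[-0.11,0.19,-0.13],[0,0,0]],[[-0.14,0.24,-0.13],[0,0,0]],[[-0.17,0.29,-0.13],[0,0,0]],[[-0.19,0.33,-0.13],[0,0,0]]]' 0 20
python3 -m jog '[[[-0.02,0.04,0],[0,0,0]],[[-0.04,0.07,0],[0,0,0]],[[-0.05,0.09,0],[0,0,0]],[[-0.05,0.09,0],[0,0,0]],[[-0.05,0.09,0],[0,0,0]],[[-0.05,0.09,0],[0,0,0]],[[-0.05,0.09,0],[0,0,0]],[[-0.05,0.09,0],[0,0,0]]]' 0 20
python3 - <<'E'
from workcell import r
import cv2
cv2.imwrite("pics/s11.png",r.capture("side")[:,:,::-1])
t=r.capture("top")[:,:,::-1]
cv2.imwrite("pics/t11.png",cv2.resize(t[180:300,140:290],None,fx=5,fy=5,interpolation=cv2.INTER_CUBIC))
E
```

```text
time_s: 35.05
position: [476.8, 252.8, 119.0]
eef_rot: [[0.767, 0.641, -0.002], [0.641, -0.767, -0.002], [-0.003, -0.0, -1.0]]
wrist_force: [0.2, 0.6, -0.3]
grip_width: 0.804
t 35.05 [476.8 252.8 119. ] ang 39.89 w 70.8 F [ 0.2  0.6 -0.3]
540,-100,230,39.9 [-0.2225, 0.3891, -0.1383] [-0.0001, 0.0008, -0.0001]
time_s: 35.85
position: [530.1, -49.9, 223.3]
eef_rot: [[0.769, 0.639, 0.001], [0.639, -0.769, -0.0], [0.0, 0.001, -1.0]]
wrist_force: [0.5, 0.7, -0.9]
grip_width: 0.999
time_s: 36.65
position: [545.9, -126.4, 222.5]
eef_rot: [[0.766, 0.643, -0.0], [0.643, -0.766, 0.0], [0.0, -0.0, -1.0]]
wrist_force: [-0.8, -0.1, 0.1]
grip_width: 1.0
```

View pics/s11.png

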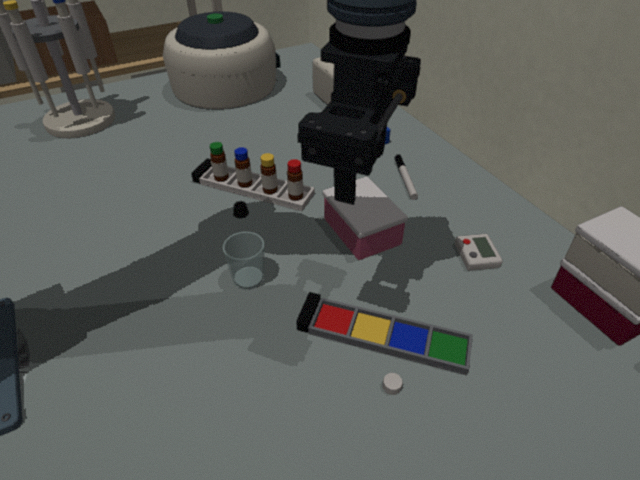

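View pics/t11.png

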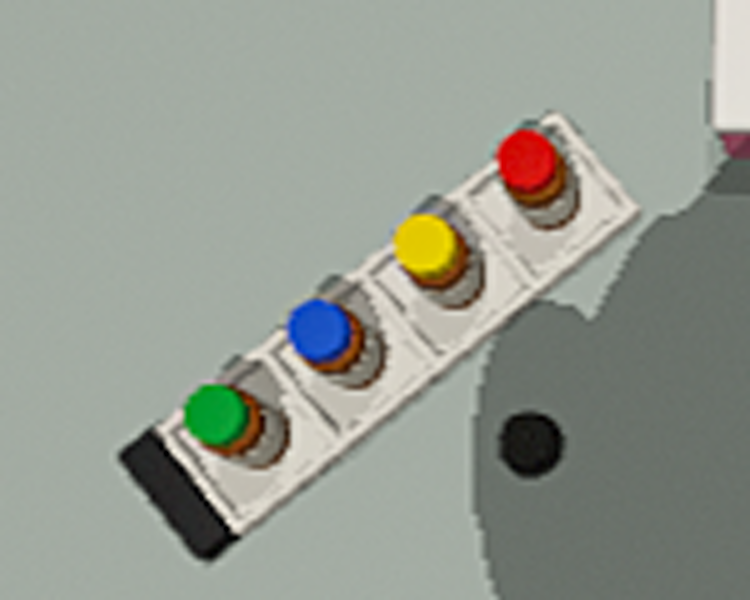

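All four stand upright in the white rack: green next to the black end, then blue, yellow and red. The grey rack is empty and the robot is clear.

```bash
python3 -c "
from workcell import r
print(r.close_job())"
```

```text
the job is handed in; nothing more can be done
None
```

I moved all four bottles into the white rack in reverse order and handed the job in at about 37 s. From the white rack's black end they now stand green, blue, yellow, red. In the grey rack they were red, yellow, blue, green from its black end.

- **Placing:** each bottle was lowered until it touched the rack floor (4–7 N upward at the wrist) and then released. The tool height at contact was within about 0.3 mm of what I expected for each one.
- **Last checks:** the final side and top pictures show every bottle upright in its own place, the grey rack's pads bare, and the gripper well clear. None of the checks failed. The top picture gave positions 1–3 mm from the side picture, within what the calibration and pixel reading allow.

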